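# Set the broad-toothed comb in the gel casting tray

### The job

Get the gel tray ready for pouring: take the broad-toothed comb, the one with the grip tab, out of the comb rack and slide it down into the pair of notches at the end of the casting tray, not the pair in the middle, keeping hold of it until it is well into the notches. Leave it standing upright with its lugs fully down on the tray walls, and leave the two other combs in their rack and the rest of the bench undisturbed.

Things in the scene. Friction and masses are not known exactly. Their poses are not given: they have to be found in the camera images.
- comb: the comb to set: white plastic, 160 mm long (y), 74 mm tall (z up), the only one with a grip tab; 55 to 110 g. Origin: middle of the tooth tips. 7 broad teeth, 3.5 mm thick, y +-64, z 0 to 22 mm; web 4 mm thick (x), 160 long, z 20 to 42, V-bevelled below at its ends; bar 10 thick, z 42 to 50. Either way round will do. Starts upright in any one rack slot, tips 28 mm above the table
- comb_tab (a point): middle of the comb's grip tab, 62 mm above the tooth tips, axes as the comb's. The tab is 10 mm thick (x), 64 mm long (y), 24 mm tall (z)
- comb_lug (a point): middle of the underside of the lug at the comb's +y end, 42 mm above the tooth tips and 72 mm from the comb's middle; a like lug is at the other end. Lugs are 18 mm wide (x), 16 mm long (y), 8 mm high; they rest on the rack's cheeks now and on the tray's walls when the comb is home
- fine_comb_a: comb with 18 fine teeth and no tab, 160 mm long, 50 mm tall, otherwise the same outline and axes, standing in another slot of the rack; leave it there
- fine_comb_b: comb with 12 medium teeth and no tab, 160 mm long, 50 mm tall, otherwise the same outline and axes, standing in another slot of the rack; leave it there
- rack: fixed steel comb rack. Origin: centre of its underside, on the table; base 160 (x) x 190 (y) mm; two upright cheeks at y = +-73 mm, 6 mm thick, tops 70 mm above the table, joined by two thin rods; three slots 24 mm deep, 6.5 mm wide at x = -50, 0, +50 mm, a comb in each, along y (comb yaw = rack yaw)
- tray: fixed casting tray of clear acrylic, 150 (x) x 152 (y) mm, on a black levelling table 190 mm square. Origin: centre of the underside, on the table. Tray floor 28 mm, wall tops 72 mm, grey end gates (x = +-72 mm) 63 mm above the table. Walls along x at y = +-73 mm, 6 mm thick, each with two notches: in the middle (x = 0) and towards one end (x = +55 mm)
- end_notch (a point): midway between the two end notches, level with the wall tops (72 mm up), axes as the tray's: x across the notches, y along the set comb. Notches are 6.5 mm wide and 24 mm deep, widened to 12.5 mm at the top by a 3 mm 45-degree lead-in. With the comb home its origin lies 42 mm below this point (tips 30 mm above the table), y axes in line
- mid_notch (a point): the same for the middle pair of notches, which stays empty
- beaker: glass beaker, 70 mm across, 90 mm tall, loose, between rack and tray; origin: centre of its underside; leave alone
- jar: amber jar, 54 mm across, 85 mm tall, loose, between rack and tray, origin: centre of its underside; leave alone
- flask: conical glass flask, 90 mm across the foot, 138 mm tall, loose, to the left; origin: centre of its underside; leave alone
- tip_box: box of pipette tips 124 x 86 mm, 57 mm tall, loose, to the left; origin: centre of its underside; leave alone
- dish: white staining dish 180 (x) x 130 (y) mm, 35 mm tall, loose, to the right; origin: centre of its underside; leave alone
- wash_bottle: white wash bottle with a red spout, 72 mm across, 198 mm tall, loose, to the right; origin: centre of its underside; leave alone
There are look-alikes about, which are no part of the job. Leave any yellow look-alike of the comb alone.

How it is judged:
On the way:
1. the comb, still held, has been lowered at least 8 mm into the end notches (x of comb in the frame of end_notch between -0.006 and 0.006 m and y of comb in the frame of end_notch between -0.012 and 0.012 m and z of comb in the frame of end_notch below -0.028 m and angle between the y axis of comb and the y axis of tray, either way round below 0.06 rad and contact force between the fingers and comb above 0.5 N), for 0.1 s.
At the end, for the whole second after the job is handed in: the tabbed comb stands released and at rest in the end notches: lugs on the wall tops within 3 mm, within 4 mm across and 10 mm along the notches, upright within 0.06 rad, square to the tray within 0.04 rad; the other combs are within 12 mm of where they stood (x of comb in the frame of end_notch between -0.004 and 0.004 m and y of comb in the frame of end_notch between -0.01 and 0.01 m and z of comb in the frame of end_notch between -0.045 and -0.039 m and angle between comb's own z axis and vertical below 0.06 rad and angle between the y axis of comb and the y axis of tray, either way round below 0.04 rad and linear speed of comb below 0.02 m/s and distance of each of fine_comb_a, fine_comb_b from where it was at the start of the episode below 0.012 m); the robot touches nothing.
It fails at once if another comb is pulled out of place (moved 20 mm) (distance of any of fine_comb_a, fine_comb_b from where it was at the start of the episode above 0.02 m).
It fails at once if something else on the bench is disturbed (moved 20 mm) or knocked over (distance of any of beaker, jar, flask, tip_box, dish, wash_bottle from where it was at the start of the episode above 0.02 m).
It also fails if it takes over 43 s, if anything falls off the work surface, if the arm or the gripper's body presses on something with over 40 N, if the wrist force passes 120 N, or if a joint passes its speed limit or range.

### The arm

A 6-joint arm with a two-finger parallel gripper is mounted at the origin on the work surface. World frame = base frame: x ahead of the robot, y to its left, z up, the work surface at z = 0. Lengths are in m, angles in rad, forces in N, time in s.
With the tool pointing down it reaches from about 0.35 to 0.775 m from the base axis. Payload 7.3 kg.
Tool frame: the origin (TCP) lies between the finger pads; the fingertips stand 14 mm ahead of it and the grasp point (between the pads) lies 5 mm behind it; z points along the fingers, y is the line along which they close (so a half turn about z gives the same grasp; the last joint's range is limited). The gripper opens to 92 mm and grips with 3 to 60 N. Pads are 19 mm wide; open, the fingers measure 130 mm over their backs; the gripper's body (75 mm by 190 mm) begins 47 mm behind the grasp point.
Start: joints at [-1.409, 0.342, 1.524, -0, 1.275, -0.146], TCP at [0.159, -0.5, 0.215] pointing down, gripper open.
Joint ranges: [-2.53, 2.53], [-0.77, 2.02], [0.04, 2.7], [-1, 4.14], [0.28, 2.66], [-3.11, 3.11]. Speed limits (rad/s): [2.57, 2.57, 3.14, 3.14, 3.14, 3.14].

### API

Orientations are given as [roll, pitch, yaw] about the fixed x, y, z axes, in that order (R = Rz(yaw) Ry(pitch) Rx(roll)).
In Python, from cell import robot, eyes gives the robot as it stands. The module is installed in compiled form; this text tells all that it offers.
- The arm moves only by the shell command python3 -m handwheel 'ROWS' [FORCE]. ROWS is JSON, one flat list of numbers, 5 for each row, row after row: the shift along the world's x, y, z in mm, then the turn about the world's z in rad, then the opening, from 0 (shut) to 1 (fully open). In form: [x, y, z, spin, jaw, x, y, z, spin, jaw, ...]. A call has 1 to 8 rows; each row shifts and turns the commanded pose from where the row before left it; what a row does not reach is not made up. A row lasts 1/10 s, in which the tool goes at most 50 mm and 8.59 degrees, less where a joint would pass 70% of its speed; a pose out of reach is approached as far as the arm can. A call with a gripper value outside its range is refused whole. The fingers move at their own pace and stop on an object; FORCE is the grip in N (left out, the last holds). Time passes only in rows, so rows that do not move let the fingers close. It gives the time, the measured TCP pose, the force, the opening and the grip force at its end, in the units of the state.
- robot.observe(): the state, without advancing time (a new reading comes with each control period).
- eyes.read_camera(name): name is "scene" or "top"; returns (picture, depth): 420x560x3 uint8, blue, green, red; 420x560 float32, m along the optical axis (not along the pixel's ray), 0 where there is no reading.
- eyes.calibration(name): a dict with "fx", "fy", "cx", "cy" (pixels), "dist_coeffs" ([k1, k2, p1, p2, k3] as OpenCV has them; the pictures are not rectified), "world_to_cam" (4x4, takes a point from world to camera coordinates). Camera axes: x right, y down, z forward; pixel columns grow to the right and rows downward; lengths in m; the calibration is good to about 2 mm. A picture is of the moment at which its call begins. calibration takes no time and is no camera call.
- robot.hand_in(): hands the job in; it is judged then, once.
The state is a dict: "time": time; "qpos": joint angles; "qvel": joint speeds; "joint_efforts": joint torques, N m; "tool_pos": TCP position; "tool_rot": TCP orientation; "contact_force": force on the tool from outside, world axes, zero at the start; "torque": the same for the moment, N m; "opening": finger opening in m; "grip_force": force on a finger pad.
Only numpy, scipy, OpenCV 4.12 (cv2) and the standard library are available. Lean on these libraries where they do the work, as an engineer would, in place of code of your own. Each camera call takes 0.05 s, during which the arm holds its last target. There are 200 camera calls.

## Working session

There is one attempt and no reset: what is moved stays moved. The work goes in short steps, Python scripts to look and compute and a shell command to move; the robot and the scene stay as the last step left them, time stands still between calls to the robot, and variables do not carry over. Pictures are saved under pics/ and viewed, at most 10 in all, crops included, and the job is handed in when it is done.

```bash
mkdir -p pics
cat > h.py <<'E'
from cell import robot, eyes
import numpy as np, cv2
def grab(n):
    im,d=eyes.read_camera(n); np.savez('pics/'+n+'.npz',im=im,d=d); return im,d
def world(n,d):
    c=eyes.calibration(n); h,w=d.shape
    K=np.array([[c['fx'],0,c['cx']],[0,c['fy'],c['cy']],[0,0,1]])
    u,v=np.meshgrid(np.arange(w),np.arange(h))
    p=cv2.undistortPoints(np.stack([u,v],-1).reshape(-1,1,2).astype(float),K,np.array(c['dist_coeffs'])).reshape(h,w,2)
    P=np.concatenate([p*d[...,None],d[...,None]],-1)
    T=np.linalg.inv(np.array(c['world_to_cam'])); W=P@T[:3,:3].T+T[:3,3]; W[d==0]=np.nan
    return W
E
python3 - <<'E'
from h import *
for n in('top','scene'):
    im,d=grab(n); cv2.imwrite(f'pics/{n}0.png',cv2.resize(im,(784,588)))
    c=eyes.calibration(n); print(n,c['fx'],c['dist_coeffs'],np.linalg.inv(np.array(c['world_to_cam'])).round(3).tolist())
print(robot.observe())
E
```

```text
top 508.4882563617425 [-0.05718792  0.          0.          0.          0.        ] [[0.007, -0.985, 0.17, 0.165], [-1.0, -0.006, 0.004, 0.011], [-0.003, -0.17, -0.985, 1.844], [0.0, 0.0, 0.0, 1.0]]
scene 535.7927359084648 [-0.01756166  0.          0.          0.          0.        ] [[-0.125, 0.785, -0.607, 1.397], [0.992, 0.092, -0.085, 0.171], [-0.011, -0.613, -0.79, 1.334], [0.0, 0.0, 0.0, 1.0]]
{'time': 0.1, 'qpos': array([-1.40901803e+00,  3.42646771e-01,  1.52491573e+00,  1.51378040e-05,
        1.27538714e+00, -1.45982631e-01]), 'qvel': array([-0.00059686, -0.00292005, -0.00355386, -0.00217915,  0.00166129,
       -0.00014475]), 'joint_efforts': array([ 4.73466957e-05, -4.32007849e+01, -2.44691902e+01,  7.19163590e-02,
        5.26440656e-02, -4.01041495e-05]), 'tool_pos': array([ 0.15900997, -0.49995121,  0.21481973]), 'tool_rot': array([-3.14025221e+00, -2.11715787e-04,  3.07756372e-01]), 'contact_force': array([0.80396351, 0.78735207, 0.6688342 ]), 'torque': array([-0.0679313 , -0.01105411,  0.01591714]), 'grip_force': 0.0, 'opening': 0.09167775296583834}
```

View pics/top0.png

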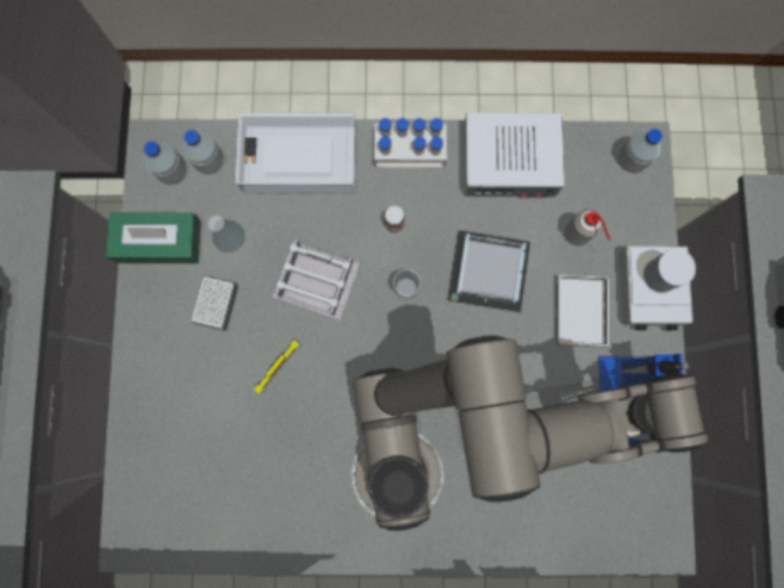

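View pics/scene0.png

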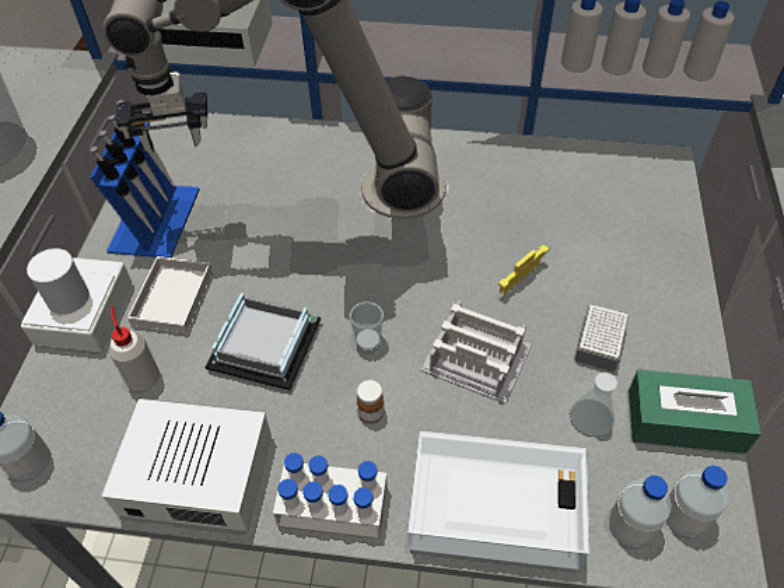

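The top view has the rack at (317,278) and the tray at (490,270). The scene view has them at (475,350) and (263,340). Next I'll enlarge both.

Run:
```python
from h import *
out=[]
for n,bs in(('top',[(190,165,75,56),(315,160,75,56)]),('scene',[(297,212,90,75),(143,205,92,72)])):
    z=np.load(f'pics/{n}.npz'); W=world(n,z['d'])
    out.append(np.hstack([cv2.resize(z['im'][y:y+h,x:x+w],(400,300),interpolation=cv2.INTER_CUBIC) for x,y,w,h in bs]))
    for x,y,w,h in bs:
        q=W[y:y+h,x:x+w].reshape(-1,3); q=q[np.isfinite(q[:,2])]
        print(n,np.histogram(q[:,2],bins=np.arange(-.01,.15,.01))[0])
cv2.imwrite('pics/crops.png',np.vstack(out))
```

```text
top [1361 1651  284   85   67   26   35  105  333   98   29   32    2    0
    0]
top [ 994  636  364 1273  421   70  120  162   67    2    0    0    0    0
    0]
scene [1387 2924  337  121  206  235  298  258  628  213   50   63    0    0
    0]
scene [1339 1650  256 1623  674  272  298  324  154    1    0    0    0    0
    0]
```

View pics/crops.png

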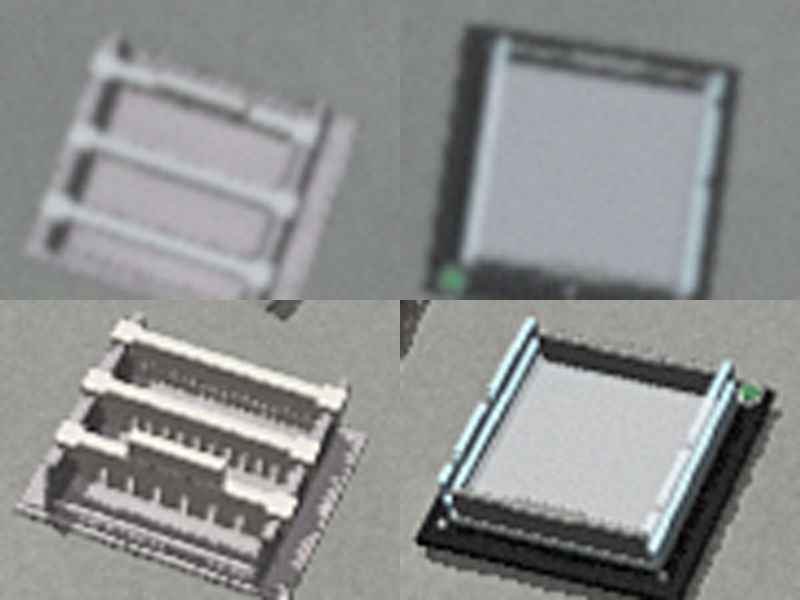

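The tabbed comb is in the far (+x) rack slot: its tab is at (175,460) in the lower-left crop, nearest the scene camera. In the tray, the wall notches show at about (490,395) and (455,465), so the end pair looks to be at the far end. Now I'll measure metrically.

```bash
cat > m.py <<'E'
from h import *
def cloud(n,k=6,tag=''):
    ims=[];ds=[]
    for _ in range(k):
        im,d=eyes.read_camera(n); ims.append(im); ds.append(np.where(d==0,np.nan,d))
    d=np.nanmedian(ds,0); im=np.mean(ims,0)
    print(n,'depth noise mm',1e3*np.nanmedian(np.nanstd(ds,0)))
    W=world(n,np.nan_to_num(d)); np.savez(f'pics/c_{n}{tag}.npz',W=W,im=im); return W,im
E
python3 - <<'E'
from m import *
boxes={'top':[(190,165,75,56),(315,160,75,62)],'scene':[(297,212,90,75),(143,205,92,72)]}
f,ax=None,None
for n in boxes:
    W,im=cloud(n)
    x,y,w,h=boxes[n][0]; q=W[y:y+h,x:x+w].reshape(-1,3); q=q[np.isfinite(q).all(1)]
    t=q[(q[:,2]>.088)&(q[:,2]<.11)]; print(n,'tab',len(t),t.mean(0).round(4),np.percentile(t[:,2],95))
    b=q[(q[:,2]>.073)&(q[:,2]<.11)]
    r=cv2.minAreaRect(b[:,:2].astype(np.float32)*1000); print(' all bars rect',r)
    x,y,w,h=boxes[n][1]; q=W[y:y+h,x:x+w].reshape(-1,3); q=q[np.isfinite(q).all(1)]
    b=q[(q[:,2]>.064)&(q[:,2]<.08)]; print(' walls rect',cv2.minAreaRect(b[:,:2].astype(np.float32)*1000),np.percentile(b[:,2],[50,90]))
# orthographic maps 1mm/px: height + colour, rack and tray, from scene & top
def ortho(n,cx,cy,zmin):
    z=np.load(f'pics/c_{n}.npz');W=z['W'];im=z['im']
    o=np.zeros((300,300,3),np.uint8); ok=np.isfinite(W).all(2)&(W[...,2]>zmin)&(W[...,2]<.2)
    P=W[ok];c=im[ok]
    for p in np.argsort(P[:,2]):
        r=int(150-(P[p,0]-cx)*1000*1.2);q=int(150-(P[p,1]-cy)*1000*1.2)
        hgt=np.clip((P[p,2]-.02)/.09,0,1)*255
        if 2<r<298 and 2<q<298: o[r-1:r+2,q-1:q+2]=cv2.applyColorMap(np.uint8([[hgt]]),cv2.COLORMAP_JET)[0,0]
    return o
import sys
z=np.load('pics/c_top.npz');
cr=z['W'][198,226];ct=z['W'][192,350];print(cr,ct)
g=np.vstack([np.hstack([ortho(n,*c[:2],.01) for c in(cr,ct)]) for n in('top','scene')])
cv2.imwrite('pics/ortho.png',g)
E
```

```text
top depth noise mm 4.402925
top tab 63 [0.5461 0.1997 0.099 ] 0.1043338874114863
 all bars rect ((492.93963623046875, 216.26023864746094), (160.85438537597656, 126.05805969238281), 73.80265808105469)
 walls rect ((522.2076416015625, -239.30377197265625), (153.27813720703125, 146.62271118164062), 80.77723693847656) [0.07040982 0.07373669]
scene depth noise mm 3.487412
scene tab 127 [0.546  0.2023 0.0987] 0.10396794714819121
 all bars rect ((495.4010925292969, 216.80889892578125), (162.08657836914062, 119.29285430908203), 72.02809143066406)
 walls rect ((521.4404907226562, -236.90887451171875), (154.4888916015625, 150.5977020263672), 81.12722778320312) [0.07077542 0.07356843]
[0.49087139 0.20670175 0.07221943] [ 0.52439063 -0.2396763   0.0263568 ]
```

View pics/ortho.png

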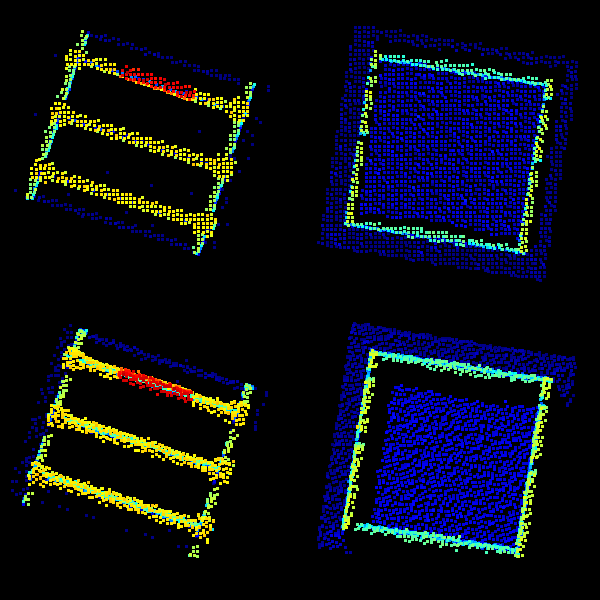

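```bash
cat > fit.py <<'E'
from m import *
from scipy.optimize import least_squares
box={'top':[(185,160,80,66),(310,155,85,70)],'scene':[(290,205,100,85),(135,200,105,82)]}
def pts(n,i,lo,hi,tag=''):
    z=np.load(f'pics/c_{n}{tag}.npz'); x,y,w,h=box[n][i]
    q=z['W'][y:y+h,x:x+w].reshape(-1,3); c=z['im'][y:y+h,x:x+w].reshape(-1,3); k=np.isfinite(q).all(1); q,c=q[k],c[k]
    k=(q[:,2]>lo)&(q[:,2]<hi); return q[k],c[k]
def loc(p,P):
    c,s=np.cos(p[2]),np.sin(p[2]); d=P[:,:2]-p[:2]; return np.c_[c*d[:,0]+s*d[:,1],-s*d[:,0]+c*d[:,1]]
E
python3 - <<'E'
from fit import *
res={}
for n in box:
    # rack bars: nearest x line; lug/bar ends |y|=80 via percentile
    P,_=pts(n,0,.0745,.086)
    def r(p):
        l=loc(p,P); return np.abs(l[:,:1]-np.array([-.05,0,.05])).min(1)
    o=least_squares(r,[.494,.2165,-.29],loss='soft_l1',f_scale=.003,x_scale=[.01,.01,.1])
    p=o.x; l=loc(p,P); ymid=(np.percentile(l[:,1],1)+np.percentile(l[:,1],99))/2
    ext=np.percentile(l[:,1],[1,99]); p[:2]+=ymid*np.array([-np.sin(p[2]),np.cos(p[2])])
    print(n,'rack',p.round(4),'ext',ext.round(4),'rms',np.sqrt((o.fun**2).mean()))
    l=loc(p,P)
    for x in(-.05,0,.05):
        k=np.abs(l[:,0]-x)<.015; print('  bar',x,k.sum(),np.polyfit(l[k,1],l[k,0],1).round(4),l[k,1].min().round(4),l[k,1].max().round(4))
    T,_=pts(n,0,.09,.11); l=loc(p,T); print('  tab local',np.median(l,0).round(4),np.percentile(l,[2,98],axis=0).round(4).tolist())
    # tray
    P,_=pts(n,1,.055,.08)
    def r(p):
        l=np.abs(loc(p,P)); return np.minimum(np.abs(l[:,0]-.072),np.abs(l[:,1]-.073))
    o=least_squares(r,[.522,-.238,-.15],loss='soft_l1',f_scale=.002,x_scale=[.01,.01,.1]); p=o.x
    print(n,'tray',p.round(4),'rms',np.sqrt((o.fun**2).mean()))
    P,c=pts(n,1,.03,.08); l=loc(p,P)
    for s in(1,-1):
        k=np.abs(l[:,1]-s*.073)<.007; b=np.arange(-.078,.08,.004); i=np.digitize(l[k,0],b)
        print('  wall',s,[(int(1e3*(b[j-1]+.002)),int(1e3*np.percentile(P[k][i==j,2],80)),int(c[k][i==j].mean())) for j in range(1,len(b)) if (i==j).sum()>1])
E
```

```text
top rack [ 0.4984  0.2145 -0.3126] ext [0.4928 0.6507] rms 0.00399626988650831
  bar -0.05 130 [ 0.0028 -0.0495] -0.0798 0.0791
  bar 0 132 [0.0064 0.0004] -0.0803 0.0792
  bar 0.05 86 [-0.0088  0.0488] -0.0782 0.0802
  tab local [0.0499 0.0017] [[0.0455, -0.0295], [0.0557, 0.0321]]
top tray [ 0.5221 -0.2384 -0.1605] rms 0.002417646001568226
  wall 1 [(-72, 66, 157), (-67, 71, 174), (-63, 73, 179), (-59, 71, 188), (-55, 72, 172), (-51, 67, 182), (-47, 71, 186), (-43, 72, 180), (-39, 72, 177), (-35, 71, 176), (-31, 72, 191), (-23, 71, 182), (-19, 69, 180), (-15, 71, 188), (-11, 69, 175), (-7, 70, 172), (-3, 70, 181), (4, 61, 180), (8, 70, 177), (12, 72, 188), (16, 61, 166), (20, 71, 185), (24, 65, 178), (28, 71, 177), (32, 68, 188), (36, 72, 175), (40, 74, 171), (44, 65, 183), (48, 69, 185), (52, 70, 177), (56, 40, 168), (60, 63, 175), (64, 70, 159), (68, 68, 145), (72, 71, 148)]
  wall -1 [(-72, 66, 143), (-67, 73, 165), (-63, 69, 164), (-59, 72, 176), (-55, 72, 173), (-51, 71, 176), (-47, 69, 173), (-43, 73, 164), (-39, 69, 171), (-35, 68, 172), (-31, 71, 174), (-27, 70, 172), (-23,
[... 1238 characters left out ...]
), (56, 43, 87), (60, 73, 203), (64, 70, 171), (68, 60, 179), (72, 66, 154), (76, 59, 134)]
  wall -1 [(-76, 72, 143), (-72, 61, 82), (-67, 72, 185), (-63, 65, 158), (-59, 72, 165), (-55, 70, 162), (-51, 71, 162), (-47, 70, 190), (-43, 64, 138), (-39, 70, 188), (-35, 68, 154), (-31, 69, 152), (-27, 73, 176), (-23, 70, 164), (-19, 69, 161), (-15, 68, 155), (-11, 70, 167), (-7, 57, 164), (-3, 66, 151), (0, 46, 157), (4, 57, 168), (8, 70, 149), (12, 66, 175), (16, 62, 165), (20, 71, 175), (24, 70, 152), (28, 66, 149), (32, 67, 163), (36, 72, 165), (40, 68, 161), (44, 68, 161), (48, 69, 163), (52, 65, 160), (56, 49, 132), (60, 70, 173), (64, 71, 173), (68, 72, 170), (72, 63, 110), (76, 50, 125)]
```

Both cameras agree. The tray is at (0.522, -0.237) with yaw -0.16, and its notches are at local x = 0 and +55, so the end notch is at about (0.576, -0.246). The comb is at about (0.5455, 0.2005) with yaw -0.316, and the tool yaw for the grasp is 1.255.

```bash
python3 -m handwheel '[0,0,45,0,0.42, 40,28,0,0.13,0.42, 40,28,0,0.13,0.42, 40,28,0,0.13,0.42, 40,28,0,0.13,0.42, 40,28,0,0.13,0.42, 40,28,0,0.13,0.42, 40,28,0,0.13,0.42]' 30
```

```text
time: 1.5
tool_pos: [0.4405, -0.3029, 0.2607]
tool_rot: [3.141, 0.0, 1.223]
contact_force: [-0.2, -0.8, 0.2]
opening: 0.0392
grip_force: 0.0
```

```bash
python3 -m handwheel '[10,47,0,0.004,0.42, 10,47,0,0.004,0.42, 10,47,0,0.004,0.42, 10,47,0,0.004,0.42, 10,47,0,0.004,0.42, 10,47,0,0.004,0.42, 10,47,0,0.004,0.42, 10,47,0,0.004,0.42]' && python3 -m handwheel '[10,47,0,0,0.42, 10,40,-10,0,0.42, 5,30,-30,0,0.42, 0,10,-30,0,0.42, 0,0,-20,0,0.42, 0,0,0,0,0.42, 0,0,0,0,0.42]'
```

```text
time: 2.3
tool_pos: [0.5192, 0.0737, 0.2607]
tool_rot: [3.141, -0.0, 1.25]
contact_force: [0.4, -1.0, 0.2]
opening: 0.0384
grip_force: 0.0
time: 3.0
tool_pos: [0.5443, 0.1986, 0.1709]
tool_rot: [3.141, -0.0, 1.25]
contact_force: [0.1, 0.2, 0.5]
opening: 0.0386
grip_force: 0.0
```

```bash
python3 -m handwheel '[1,2,-30,0.005,0.42, 0,0,-30,0,0.42, 0,0,-15,0,0.42, 0,0,-10,0,0.42, 0,0,0,0,0.42]'
python3 - <<'E'
from h import *
im,d=grab('scene'); cv2.imwrite('pics/pre.png',cv2.resize(im[160:310,260:420],(640,600),interpolation=cv2.INTER_CUBIC))
E
```

```text
time: 3.5
tool_pos: [0.5454, 0.2003, 0.0856]
tool_rot: [3.141, -0.0, 1.254]
contact_force: [-0.1, 0.1, -0.1]
opening: 0.0384
grip_force: 0.0
```

View pics/pre.png

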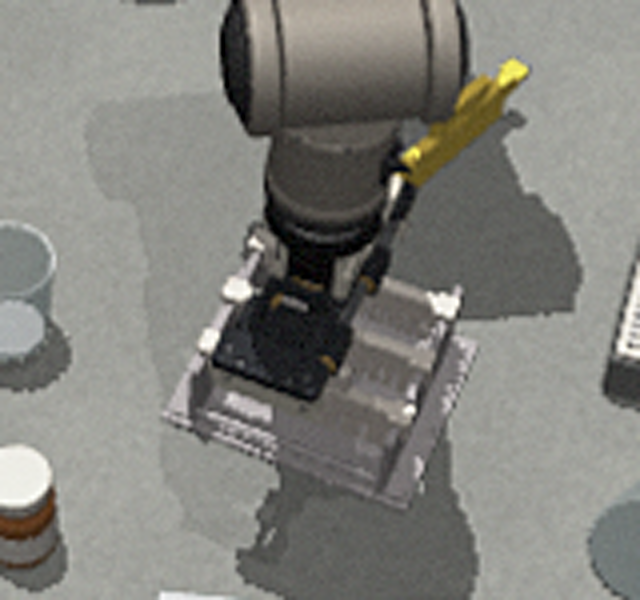

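The gripper, at (290,340) in the crop, straddles the tabbed comb and is clear of its neighbours. Closing now.

```bash
python3 -m handwheel '[0,0,0,0,0.2, 0,0,0,0,0.08, 0,0,0,0,0, 0,0,0,0,0, 0,0,0,0,0, 0,0,0,0,0]' 30
```

```text
time: 4.15
tool_pos: [0.5452, 0.2008, 0.0858]
tool_rot: [3.141, -0.0, 1.255]
contact_force: [-0.2, 1.4, 2.8]
opening: 0.0094
grip_force: 30.0
```

```bash
python3 -m handwheel '[0,0,5,0,0, 0,0,10,0,0, 0,0,20,0,0, 0,0,30,0,0, 0,0,30,0,0, 0,0,15,0,0, 0,0,0,0,0, 0,0,0,0,0]'
```

```text
time: 4.95
tool_pos: [0.5448, 0.2006, 0.1953]
tool_rot: [-3.142, 0.0, 1.255]
contact_force: [-0.2, 0.1, -1.2]
opening: 0.0094
grip_force: 30.0
```

```bash
python3 -m handwheel '[2,-25,0,0.01,0, 3,-45,0,0.02,0, 3,-45,0,0.02,0, 3,-45,0,0.02,0, 3,-45,0,0.02,0, 3,-45,0,0.02,0, 3,-45,0,0.02,0, 3,-45,0,0.02,0]' && python3 -m handwheel '[3,-45,0,0.006,0, 3,-35,0,0,0, 2,-20,0,0,0, 1,-7,0,0,0, 0,0,0,0,0, 0,0,0,0,0]'
```

```text
time: 5.75
tool_pos: [0.5672, -0.1409, 0.1938]
tool_rot: [-3.139, -0.001, 1.406]
contact_force: [0.8, 0.6, -1.0]
opening: 0.0092
grip_force: 30.0
time: 6.35
tool_pos: [0.5769, -0.245, 0.1947]
tool_rot: [-3.14, -0.001, 1.412]
contact_force: [0.7, 0.4, -1.1]
opening: 0.0094
grip_force: 30.0
```

```bash
python3 -m handwheel '[0,0,-20,0,0, 0,0,-20,0,0, 0,0,-10,0,0, 0,0,0,0,0, 0,0,0,0,0]'
python3 - <<'E'
from fit import *
o=robot.observe(); print(o['tool_pos'],o['tool_rot'])
tray=np.array([.5221,-.2371,-.1602]); pn=loc(tray,o['tool_pos'][None])-[[.055,0]]; print('tcp in end_notch',pn)
ims=[]
for n in box:
    W,im=cloud(n,6,'_h')
    P,c=pts(n,1,.095,.145,'_h'); l=loc(tray,P)-[[.055,0]]
    k=(np.abs(l[:,0])<.02)&(np.abs(l[:,1])<.1)&(c.min(1)>110)
    L=l[k];Z=P[k,2]
    for s in(1,-1):
        e=(s*L[:,1]>.058); t=e&(Z>.122)
        print(n,s,e.sum(),'x med',np.median(L[e,0]).round(4),'top x',t.sum(),np.median(L[t,0]).round(4) if t.any() else '','y ext',(s*np.percentile(s*L[e,1],97)).round(4),'z90',np.percentile(Z[e],90).round(4))
    x,y,w,h=box[n][1]; ims.append(cv2.resize(im[y-20:y+h,x:x+w].astype(np.uint8),(400,390),interpolation=cv2.INTER_CUBIC))
cv2.imwrite('pics/held.png',np.hstack(ims))
E
```

```text
time: 6.85
tool_pos: [0.5775, -0.2458, 0.1461]
tool_rot: [3.141, 0.0, 1.412]
contact_force: [-0.1, 0.2, -1.2]
opening: 0.0089
grip_force: 30.0
[ 0.57749005 -0.24580926  0.14613903] [3.14083364e+00 2.07006325e-04 1.41166530e+00]
tcp in end_notch [[0.00107006 0.00023784]]
top depth noise mm 4.395568
top 1 2 x med 0.0066 top x 2 0.0066 y ext 0.0774 z90 0.1399
  return _methods._mean(a, axis=axis, dtype=dtype,
  ret = ret.dtype.type(ret / rcount)
Traceback (most recent call last):
IndexError: index -1 is out of bounds for axis 0 with size 0
```

Run:
```python
from fit import *
tray=np.array([.5221,-.2371,-.1602])
W,im=cloud('scene',6,'_h')
P,c=pts('scene',1,.08,.15,'_h'); l=loc(tray,P)-[[.055,0]]
k=(np.abs(l[:,0])<.025)&(np.abs(l[:,1])<.1)
L,Z,C=l[k],P[k,2],c[k].min(1)
for s in(1,-1):
    e=(s*L[:,1]>.055); t=e&(Z>.126)&(Z<.136)
    print(s,e.sum(),t.sum(),'x',np.percentile(L[t,0],[5,50,95]).round(4),'yext',(np.percentile(s*L[e,1],97)).round(4),'z',np.percentile(Z[e],[10,50,90]).round(4),'bright',np.median(C[e]))
x,y,w,h=box['scene'][1]; cv2.imwrite('pics/held.png',cv2.resize(im[y-30:y+h,x:x+w].astype(np.uint8),(560,598),interpolation=cv2.INTER_CUBIC))
```

```text
scene depth noise mm 3.3693984
1 93 14 x [-0.0039  0.0042  0.0083] yext 0.0805 z [0.1005 0.134  0.1386] bright 124.66666666666667
-1 2 1 x [-0.02 -0.02 -0.02] yext 0.0795 z [0.113  0.1221 0.1312] bright 126.25
```

View pics/held.png

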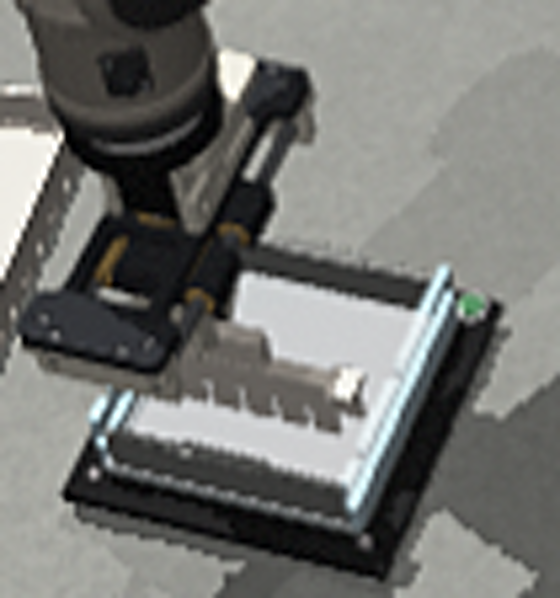

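The comb is held square over the end notches, with its +y lug at (348,385), and the other end is hidden by the wrist. Lowering in stages and watching the force.

```bash
python3 -m handwheel '[-0.5,0,-15,0,0, 0,0,-13,0,0, 0,0,-6,0,0, 0,0,0,0,0]' && python3 -m handwheel '[0,0,-2,0,0, 0,0,-2,0,0, 0,0,-2,0,0, 0,0,0,0,0]'
```

```text
time: 7.85
tool_pos: [0.5759, -0.246, 0.11]
tool_rot: [-3.139, -0.001, 1.411]
contact_force: [-0.3, -0.6, -0.4]
opening: 0.0096
grip_force: 30.0
time: 8.25
tool_pos: [0.5765, -0.2463, 0.1054]
tool_rot: [-3.142, -0.0, 1.411]
contact_force: [-1.2, 0.2, -0.6]
opening: 0.0096
grip_force: 30.0
```

Run:
```python
from fit import *
tray=np.array([.5221,-.2371,-.1602])
W,im=cloud('scene',10,'_h')
P,c=pts('scene',1,.06,.12,'_h'); l=loc(tray,P)-[[.055,0]]
k=(np.abs(l[:,0])<.025)&(np.abs(l[:,1])<.1); L,Z=l[k],P[k,2]
e=(L[:,1]>.064)&(Z>.085)&(Z<.105); print('lug +y',e.sum(),np.percentile(L[e],[5,50,95],axis=0).round(4).tolist(),np.percentile(Z[e],[10,50,90]))
x,y,w,h=box['scene'][1]; cv2.imwrite('pics/low.png',cv2.resize(im[y+5:y+h,x+10:x+w-15].astype(np.uint8),(620,590),interpolation=cv2.INTER_CUBIC))
```

```text
scene depth noise mm 3.6285515
lug +y 42 [[-0.0081, 0.0663], [0.0001, 0.0741], [0.0075, 0.0808]] [0.09307144 0.09787046 0.09869017]
```

View pics/low.png

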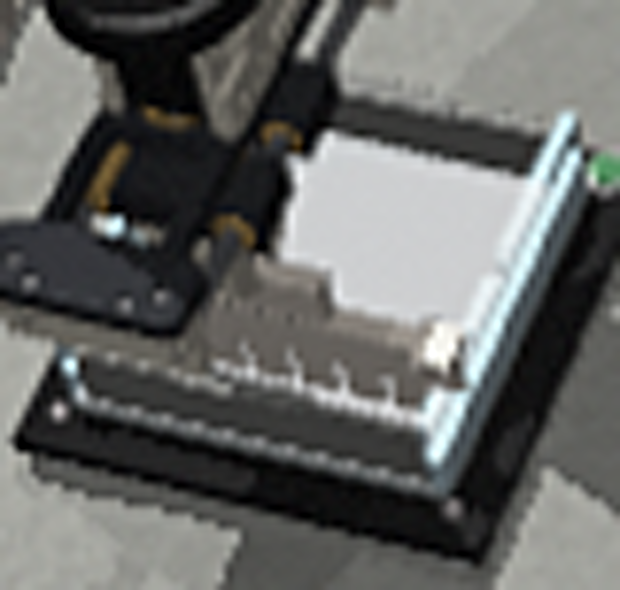

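The lug measures 0.1 mm across from the notch, with its end at 81 mm, so the comb is well centred and its web is just entering the notches. Carrying on down.

```bash
python3 -m handwheel '[0,0,-2,0,0, 0,0,-2,0,0, 0,0,-2,0,0, 0,0,0,0,0]' && python3 -m handwheel '[0,0,-2,0,0, 0,0,-2,0,0, 0,0,-2,0,0, 0,0,0,0,0]'
```

```text
time: 9.15
tool_pos: [0.5763, -0.2462, 0.0989]
tool_rot: [-3.141, -0.0, 1.411]
contact_force: [0.3, -0.4, -0.7]
opening: 0.0091
grip_force: 30.0
time: 9.55
tool_pos: [0.5764, -0.2462, 0.093]
tool_rot: [-3.141, -0.0, 1.411]
contact_force: [1.1, 0.5, -2.4]
opening: 0.0094
grip_force: 30.0
```

```bash
python3 -m handwheel '[0,0,-1,0,0, 0,0,-1,0,0, 0,0,-1,0,0, 0,0,-1,0,0, 0,0,0,0,0]' && python3 -m handwheel '[0,0,-1,0,0, 0,0,-0.5,0,0, 0,0,0,0,0]'
```

```text
time: 10.05
tool_pos: [0.5765, -0.2463, 0.0893]
tool_rot: [-3.141, -0.0, 1.411]
contact_force: [0.5, -0.7, -0.7]
opening: 0.0095
grip_force: 30.0
time: 10.35
tool_pos: [0.5766, -0.2463, 0.088]
tool_rot: [3.141, 0.0, 1.411]
contact_force: [-0.3, -0.1, -0.8]
opening: 0.0095
grip_force: 30.0
```

```bash
python3 -m handwheel '[0,0,-0.5,0,0, 0,0,-0.5,0,0, 0,0,0,0,0]' && python3 -m handwheel '[0,0,-0.5,0,0, 0,0,-0.5,0,0, 0,0,0,0,0]'
```

```text
time: 10.65
tool_pos: [0.5767, -0.2464, 0.0878]
tool_rot: [3.141, 0.0, 1.411]
contact_force: [-0.9, 0.5, 4.7]
opening: 0.0094
grip_force: 30.0
time: 10.95
tool_pos: [0.5769, -0.2465, 0.0877]
tool_rot: [3.14, 0.001, 1.411]
contact_force: [-3.4, 1.6, 11.1]
opening: 0.0092
grip_force: 30.1
```

The comb seated at TCP z = 0.0878, the height I had predicted. Next: ease off, open and withdraw.

```bash
python3 -m handwheel '[0,0,0.5,0,0, 0,0,0.5,0,0, 0,0,0,0,0.15, 0,0,0,0,0.42, 0,0,0,0,0.42, 0,0,0,0,0.42, 0,0,0,0,0.42]' && python3 -m handwheel '[0,0,10,0,0.42, 0,0,20,0,0.42, 0,0,40,0,0.42, 0,0,40,0,0.42, -30,30,10,0,0.42, -35,35,0,0,0.42, -35,35,0,0,0.42, -35,35,0,0,0.42]' && python3 -m handwheel '[-20,40,0,0,0.42,-20,40,0,0,0.42,-10,30,0,0,0.42,0,0,0,0,0.42,0,0,0,0,0.42]'
python3 - <<'E'
from fit import *
tray=np.array([.5221,-.2371,-.1602])
ims=[]
for n in box:
    W,im=cloud(n,8,'_f')
    P,c=pts(n,1,.074,.12,'_f'); l=loc(tray,P)-[[.055,0]]; Z=P[:,2]; k=np.abs(l).max(1)<.1; l,Z=l[k],Z[k]
    b=Z<.09; print(n,'bar z',np.percentile(Z[b],[50,80]),'fit x(y)',np.polyfit(l[b,1],l[b,0],1).round(4),'y',l[b,1].min(),l[b,1].max()); t=Z>.095
    print('  tab x,y,z',np.median(l[t],0).round(4),np.median(Z[t]))
    P,c=pts(n,0,.0745,.086,'_f'); l=loc(np.array([.4976,.2152,-.316]),P)
    for x in(-.05,0):
        k=np.abs(l[:,0]-x)<.015; print('  bar',x,k.sum(),np.median(l[k],0).round(4))
    x,y,w,h=box[n][1]; ims.append(cv2.resize(im[y:y+h,x:x+w].astype(np.uint8),(400,320),interpolation=cv2.INTER_CUBIC))
cv2.imwrite('pics/final.png',np.hstack(ims))
E
```

```text
time: 11.65
tool_pos: [0.5765, -0.2463, 0.0867]
tool_rot: [-3.141, -0.0, 1.411]
contact_force: [0.5, 0.0, -0.2]
opening: 0.0375
grip_force: 0.0
time: 12.45
tool_pos: [0.4402, -0.1102, 0.2077]
tool_rot: [3.14, 0.0, 1.41]
contact_force: [0.2, -0.7, 1.3]
opening: 0.0385
grip_force: 0.0
time: 12.95
tool_pos: [0.3919, -0.0011, 0.2079]
tool_rot: [3.139, 0.0, 1.413]
contact_force: [-0.0, -0.6, 0.2]
opening: 0.0387
grip_force: 0.0
top depth noise mm 4.604043
top bar z [0.07845158 0.08000229] fit x(y) [ 0.0111 -0.0024] y -0.08149669465486709 0.07859074420511408
  tab x,y,z [-0.0022 -0.0008] 0.1020972431120507
  bar -0.05 140 [-0.0486 -0.0015]
  bar 0 134 [ 0.0014 -0.0025]
scene depth noise mm 3.6321635
scene bar z [0.07987995 0.08172275] fit x(y) [ 0.0295 -0.002 ] y -0.07956995130722536 0.0807388926538488
  tab x,y,z [0.0017 0.0017] 0.10299658200474782
  bar -0.05 220 [-0.0512  0.001 ]
  bar 0 231 [-0.0011  0.0004]
```

View pics/final.png

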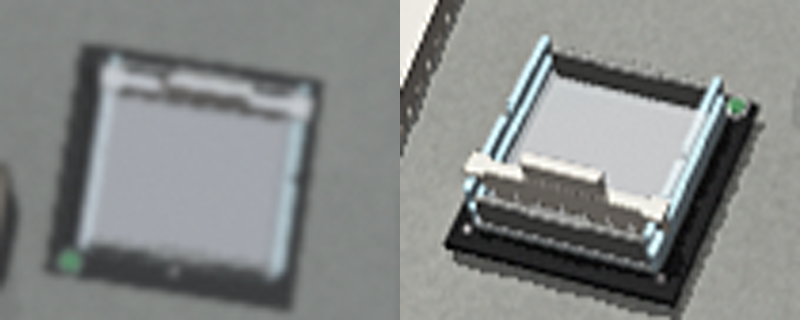

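The comb stands upright in the end notches, running from (110,75) to (300,105) in the left crop. Its bar top measures about 80 mm, which is the home height. The middle notches are empty and the fine combs haven't moved, so I'll hand in.

```bash
python3 -c "
from cell import robot
print(robot.hand_in())"
```

```text
the job is handed in; nothing more can be done
None
```

The tabbed comb is fully down in the end notches and released, the fine combs measured unmoved, and the job was handed in at about 14 s of the 43 s allowed; no verdict was returned.

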